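# Run along a row of vial stoppers and press them home

### The job

In the rack with the orange end marker, one row of vials has black stoppers standing proud. Starting at the orange-marked end, run your fingertips along that row, pressing each stopper in turn lightly down until it is fully home; from the first stopper to the last keep your fingertips over the row and no more than 5 cm above it, then draw away. Do not pick up or push the rack along, do not press hard, and leave everything else on the table where it stands.

Things in the scene. Friction and masses are not known exactly. Their poses are not given: they have to be found in the camera images.
- rack: loose vial rack with the raised stoppers, 2.2 kg, white base 230 x 106 mm, aluminium top plate 46 mm above the table. Origin: centre of its underside; z up; x from the orange-marked end to the plain end. Row of black stoppers at y = -24 mm, x = -80, -40, 0, 40, 80 mm; the row at y = +24 mm has blue caps (62 mm above the table), already closed
- orange_end (a point): centre of the top face of the flat orange block (16 x 30 x 6 mm) on the rack's top plate, 25 mm beyond stopper 1 in line with the row: marks the end to start from; 52 mm above the table
- top1 (a point): centre of the flat top (12 mm across, edge bevelled) of black stopper 1, counted from the orange end; the stopper's head is 21 mm across and 8 mm high, neighbours 40 mm apart; the top is 72 mm above the table when fully raised and 64 mm when fully home. The point moves with the stopper
- stopper1 (a joint): how far stopper 1 is pushed into its vial, m: 0 fully raised, 0.008 fully home (a firm stop: head rests on the vial); starts between 0 and 0.002; sliding takes about 4 N. The vial stands on a foam bed and sinks 1 mm per 3 N (at most 8 mm), springing back when released; 8 to 15 N is a good press. The stopper stays where it is left and cannot be pulled out
- top2 (a point): centre of the flat top (12 mm across, edge bevelled) of black stopper 2, counted from the orange end; the stopper's head is 21 mm across and 8 mm high, neighbours 40 mm apart; the top is 72 mm above the table when fully raised and 64 mm when fully home. The point moves with the stopper
- stopper2 (a joint): how far stopper 2 is pushed into its vial, m: 0 fully raised, 0.008 fully home (a firm stop: head rests on the vial); starts between 0 and 0.002; sliding takes about 4 N. The vial stands on a foam bed and sinks 1 mm per 3 N (at most 8 mm), springing back when released; 8 to 15 N is a good press. The stopper stays where it is left and cannot be pulled out
- top3 (a point): centre of the flat top (12 mm across, edge bevelled) of black stopper 3, counted from the orange end; the stopper's head is 21 mm across and 8 mm high, neighbours 40 mm apart; the top is 72 mm above the table when fully raised and 64 mm when fully home. The point moves with the stopper
- stopper3 (a joint): how far stopper 3 is pushed into its vial, m: 0 fully raised, 0.008 fully home (a firm stop: head rests on the vial); starts between 0 and 0.002; sliding takes about 4 N. The vial stands on a foam bed and sinks 1 mm per 3 N (at most 8 mm), springing back when released; 8 to 15 N is a good press. The stopper stays where it is left and cannot be pulled out
- top4 (a point): centre of the flat top (12 mm across, edge bevelled) of black stopper 4, counted from the orange end; the stopper's head is 21 mm across and 8 mm high, neighbours 40 mm apart; the top is 72 mm above the table when fully raised and 64 mm when fully home. The point moves with the stopper
- stopper4 (a joint): how far stopper 4 is pushed into its vial, m: 0 fully raised, 0.008 fully home (a firm stop: head rests on the vial); starts between 0 and 0.002; sliding takes about 4 N. The vial stands on a foam bed and sinks 1 mm per 3 N (at most 8 mm), springing back when released; 8 to 15 N is a good press. The stopper stays where it is left and cannot be pulled out
- top5 (a point): centre of the flat top (12 mm across, edge bevelled) of black stopper 5, counted from the orange end; the stopper's head is 21 mm across and 8 mm high, neighbours 40 mm apart; the top is 72 mm above the table when fully raised and 64 mm when fully home. The point moves with the stopper
- stopper5 (a joint): how far stopper 5 is pushed into its vial, m: 0 fully raised, 0.008 fully home (a firm stop: head rests on the vial); starts between 0 and 0.002; sliding takes about 4 N. The vial stands on a foam bed and sinks 1 mm per 3 N (at most 8 mm), springing back when released; 8 to 15 N is a good press. The stopper stays where it is left and cannot be pulled out
- spare_rack: bystander: a similar loose rack, 230 x 106 mm, all ten vials closed with blue caps, 62 mm high, no orange block; origin at the centre of its underside
- vial_a: bystander: loose vial standing, 25 mm diameter, 58 mm high, blue cap; origin at the centre of its underside
- vial_b: bystander: a second such vial, 25 mm diameter, 58 mm high; origin at the centre of its underside
- jar: bystander: amber jar, 56 mm diameter, 75 mm high; origin at the centre of its underside
- beaker: bystander: clear open beaker, 70 mm across, 85 mm high; origin at the centre of its underside
- amber_bottle: bystander: amber glass bottle, 72 mm diameter, 190 mm high; origin at the centre of its underside
- wash_bottle: bystander: white bottle with red cap, 68 mm diameter, 170 mm high; origin at the centre of its underside
- spatula: bystander: lab spatula lying flat, 190 mm long along its x axis; origin under its middle

How it is judged:
By the outcome, as a careful person would: the job done as asked, in the order asked, and still so for the second after the job is handed in, with the robot touching nothing.
It also fails if it takes over 48 s, if anything falls off the work surface, if the arm or the gripper's body presses on something with over 40 N, if the wrist force passes 120 N, or if a joint passes its speed limit or range.

### The arm

A 6-joint arm with a two-finger parallel gripper is mounted at the origin on the work surface. World frame = base frame: x ahead of the robot, y to its left, z up, the work surface at z = 0. Lengths are in m, angles in rad, forces in N, time in s.
With the tool pointing down it reaches from about 0.35 to 0.775 m from the base axis. Payload 7.3 kg.
Tool frame: the origin (TCP) lies at the very end of the fingers, on their centre line; the grasp point (between the pads) lies 19 mm behind it (pinch_z is the distance from the TCP to the grasp point, in m); z points along the fingers, y is the line along which they close (so a half turn about z gives the same grasp; the last joint's range is limited). The gripper opens to 92 mm and grips with 3 to 60 N. Pads are 19 mm wide; open, the fingers measure 130 mm over their backs; the gripper's body (75 mm by 190 mm) begins 47 mm behind the grasp point.
Start: joints at [-1.352, 0.342, 1.524, -0, 1.275, -0.146], TCP at [0.187, -0.49, 0.227] pointing down, gripper open.
Joint ranges: [-2.53, 2.53], [-0.77, 2.02], [0.04, 2.7], [-1, 4.14], [0.28, 2.66], [-3.11, 3.11]. Speed limits (rad/s): [2.57, 2.57, 3.14, 3.14, 3.14, 3.14].

### API

Orientations are given as [roll, pitch, yaw] about the fixed x, y, z axes, in that order (R = Rz(yaw) Ry(pitch) Rx(roll)).
In Python, from cell import * gives the robot as it stands.
- The arm moves only by the tool arm_command, never from a script. Its arguments are lists of equal length, an entry for each row: "fingers": the gripper command: -1 is fully open, 1 is shut, values between are in proportion; "travel": the shift along the tool's x, y, z in m, a list of three; "dr": the turn, a rotation vector about the tool's x, y, z in degrees, a list of three. In form: {"fingers": [fingers, ...], "travel": [[x, y, z], ...], "dr": [[wx, wy, wz], ...]}. A call has 1 to 8 rows; each row is the pose to reach, as a shift and turn from the pose commanded when the call began, along the tool's axes at that moment; what a row does not reach only later rows make up. A row lasts 1/12 s, in which the tool goes at most 41.7 mm and 7.16 degrees, less where a joint would pass 70% of its speed; a pose out of reach is approached as far as the arm can. A call with a gripper value outside its range is refused whole. The fingers move at their own pace and stop on an object; "squeeze" is the grip in N (left out, the last holds). Time passes only in rows, so rows that repeat a pose let the fingers close. It gives the time, the measured TCP pose, the force, the opening and the grip force at its end, in the units of the state.
- observe(): the state, without advancing time (a new reading comes with each control period).
- read_camera(name): name is "scene" or "top"; returns a dict with "color" (480x640x3 uint8, blue, green, red), "z_map" (480x640 float32, m along the optical axis (not along the pixel's ray), 0 where there is no reading), "fx", "fy", "cx", "cy" (pixels), "k1" (the pictures are not rectified: a ray, as slopes to the right and down, at radius r is drawn at 1 + k1 r^2 times it, then the intrinsics apply), "R" (3x3) and "t" (3): a world point X has camera coordinates R X + t. Camera axes: x right, y down, z forward; pixel columns grow to the right and rows downward; lengths in m; the calibration is good to about 2 mm. A picture is of the moment at which its call begins.
- hand_in(): hands the job in; it is judged then, once.
The state is a dict: "time": time; "qpos": joint angles; "qvel": joint speeds; "joint_efforts": joint torques, N m; "tool_pos": TCP position; "tool_rot": TCP orientation; "contact_force": force on the tool from outside, world axes, zero at the start; "torque": the same for the moment, N m; "opening": finger opening in m; "grip_force": force on a finger pad.
Only numpy, scipy, OpenCV 4.12 (cv2) and the standard library are available. Lean on these libraries where they do the work, as an engineer would, in place of code of your own. Each camera call takes 0.05 s, during which the arm holds its last target. There are 200 camera calls.

## Working session

There is one attempt and no reset: what is moved stays moved. The work goes in short steps, Python scripts to look and compute and a tool call to move; the robot and the scene stay as the last step left them, time stands still between calls to the robot, and variables do not carry over. Pictures are saved under pics/ and viewed, at most 10 in all, crops included, and the job is handed in when it is done.

Besides the shell and the picture viewer there is one more tool, called after "Emit:" in YAML: its name, and indented under it one key for each argument. arm_command: Moves the arm, as the interface text tells. Its arguments: {"type":"object","properties":{"fingers":{"type":"array","items":{"type":"number"}},"travel":{"type":"array","items":{"type":"array","items":{"type":"number"}}},"dr":{"type":"array","items":{"type":"array","items":{"type":"number"}}},"squeeze":{"type":"number"}},"required":["fingers","travel","dr"]}

```bash
mkdir -p pics
cat > h.py <<'E'
from cell import *
import numpy as np, cv2
def pts(c):
    "world xyz per pixel from depth"
    K=np.array([[c['fx'],0,c['cx']],[0,c['fy'],c['cy']],[0,0,1.]])
    v,u=np.mgrid[0:480,0:640].astype(np.float64)
    n=cv2.undistortPoints(np.stack([u.ravel(),v.ravel()],1)[:,None],K,np.array([c['k1'],0,0,0.]))[:,0]
    z=c['z_map'].ravel().astype(float)
    P=np.c_[n*z[:,None],z]
    return ((P-c['t'])@np.array(c['R'])).reshape(480,640,3)
E
python3 - <<'E'
from h import *
s=observe();print({k:np.round(v,3) for k,v in s.items()})
for n in("top","scene"):
    c=read_camera(n);cv2.imwrite(f"pics/{n}0.png",c['color'])
    np.savez(f"{n}0.npz",**c)
E
```

```text
{'time': np.float64(0.0), 'qpos': array([-1.352,  0.343,  1.525,  0.   ,  1.275, -0.146]), 'qvel': array([-0.   , -0.   , -0.   ,  0.001,  0.002,  0.   ]), 'joint_efforts': array([  0.   , -43.124, -24.422,   0.072,   0.056,  -0.   ]), 'tool_pos': array([ 0.187, -0.49 ,  0.226]), 'tool_rot': array([-3.14 , -0.   ,  0.365]), 'contact_force': array([0.184, 0.614, 0.595]), 'torque': array([-0.022,  0.012, -0.008]), 'grip_force': np.float64(0.0), 'opening': np.float64(0.092)}
```

View pics/top0.png

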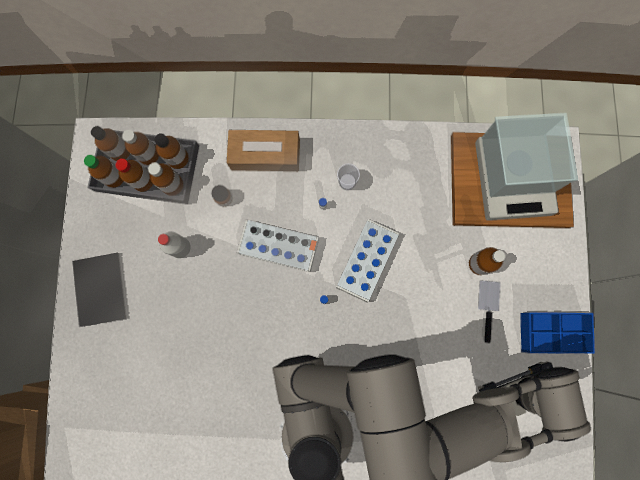

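View pics/scene0.png

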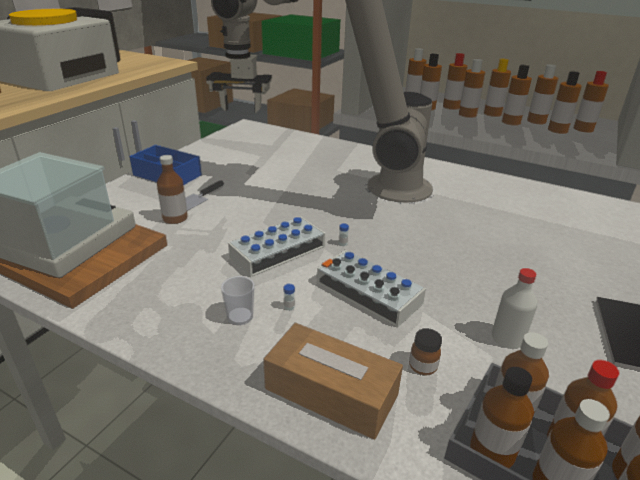

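The top view shows the target rack at about (280,246) px. Its orange block is at (313,245), and the black stoppers run from (305,243) to (254,230). The spare rack is at (369,260), vials stand at (323,203) and (328,299), and the jar is at (222,195). Next I'll measure the row.

Run:
```python
from h import *
for n,box in(("top",(235,325,212,275)),("scene",(310,430,245,325))):
    c=dict(np.load(f"{n}0.npz"));P=pts(c);im=c['color'];u0,u1,v0,v1=box
    hsv=cv2.cvtColor(im,cv2.COLOR_BGR2HSV);H,S,V=[hsv[...,i].astype(int) for i in range(3)]
    m0=np.zeros((480,640),bool);m0[v0:v1,u0:u1]=1
    z=P[...,2]
    for nm,m in(("orange",(H<18)&(S>120)&(V>120)),("blue",(H>100)&(H<130)&(S>120)&(z>.05)),("black",(V<75)&(S<110)&(z>.058)&(z<.085))):
        k,l,st,ce=cv2.connectedComponentsWithStats((m&m0).astype(np.uint8))
        for i in range(1,k):
            if st[i,4]<6: continue
            q=P[l==i]; print(n,nm,st[i,4],ce[i].round(1),np.median(q,0).round(4), ((q.min(0)+q.max(0))/2).round(4),'zmax',q[:,2].max().round(4))
    cr=cv2.resize(im[v0:v1,u0:u1],None,fx=6,fy=6,interpolation=cv2.INTER_CUBIC);cv2.imwrite(f"pics/{n}c.png",cr)
```

```text
top orange 44 [312.6 245.1] [0.5687 0.0274 0.0525] [0.5687 0.0287 0.0515] zmax 0.058
top blue 33 [249.3 245.1] [0.5625 0.2191 0.0627] [0.5627 0.2181 0.062 ] zmax 0.0684
top blue 25 [261.9 248.3] [0.5544 0.1803 0.061 ] [0.553  0.1814 0.0618] zmax 0.0703
top black 29 [253.3 229.6] [0.6083 0.2082 0.0686] [0.6095 0.207  0.0682] zmax 0.0748
top black 29 [265.9 232.6] [0.5998 0.1689 0.0693] [0.6006 0.1693 0.0679] zmax 0.0751
top black 23 [278.6 235.9] [0.5911 0.1316 0.0714] [0.5905 0.1309 0.071 ] zmax 0.0772
scene orange 47 [327.4 262.5] [0.5777 0.0265 0.0511] [0.5739 0.0294 0.0573] zmax 0.0671
scene blue 39 [349.4 255.1] [0.5332 0.0642 0.061 ] [0.9724 0.2471 0.383 ] zmax 0.7104
scene blue 41 [362.6 261.5] [0.5432 0.1013 0.0613] [0.5425 0.1011 0.0597] zmax 0.0644
scene blue 42 [376.8 268.3] [0.5525 0.1412 0.0614] [0.5512 0.1404 0.0602] zmax 0.064
scene blue 44 [391.2 275.3] [0.5608 0.1795 0.0611] [0.5603 0.1786 0.0594] zmax 0.0632
scene blue 47 [406.2 282.5] [0.5681 0.2176 0.0615] [0.5671 0.2169 0.0606] zmax 0.0637
scene black 41 [336.4 261.5] [0.5829 0.0532 0.0688] [0.5815 0.0522 0.0657] zmax 0.0729
scene black 40 [349.8 268.7] [0.5914 0.0913 0.0669] [0.5904 0.0904 0.0662] zmax 0.0734
scene black 46 [364.2 275.4] [0.6005 0.1305 0.0693] [0.5996 0.1297 0.0662] zmax 0.0736
scene black 46 [378.9 283.1] [0.6096 0.1691 0.0684] [0.6081 0.1686 0.0657] zmax 0.0724
scene black 50 [394.4 290.8] [0.6183 0.208  0.0678] [0.6146 0.207  0.0648] zmax 0.0712
```

```bash
cat > fit.py <<'E'
from h import *
from scipy.optimize import least_squares
def detect(c,box):
    im=c['color'];u0,u1,v0,v1=box
    hsv=cv2.cvtColor(im,cv2.COLOR_BGR2HSV);H,S,V=[hsv[...,i].astype(int) for i in range(3)]
    P=pts(c);m0=np.zeros((480,640),bool);m0[v0:v1,u0:u1]=1
    D={}
    for nm,m in(("o",(H<18)&(S>120)&(V>100)),("b",(H>100)&(H<130)&(S>100)&(P[...,2]>.045)),("k",(V<85)&(S<110)&(P[...,2]>.06)&(P[...,2]<.09))):
        k,l,st,ce=cv2.connectedComponentsWithStats((m&m0).astype(np.uint8))
        D[nm]=[ce[i] for i in range(1,k) if 15<st[i,4]<70]
    return D
def proj(c,X):
    K=np.array([[c['fx'],0,c['cx']],[0,c['fy'],c['cy']],[0,0,1.]])
    return cv2.projectPoints(X,cv2.Rodrigues(np.array(c['R']))[0],np.array(c['t'],float),K,np.array([float(c['k1']),0,0,0]))[0][:,0]
X=np.array([-80,-40,0,40,80])/1000
M={"o":np.array([[-.105,-.024,.049]]),"k":np.c_[X,X*0-.024,X*0+.067],"b":np.c_[X,X*0+.024,X*0+.058]}
def W(p,m):
    a=p[2];R=np.array([[np.cos(a),-np.sin(a)],[np.sin(a),np.cos(a)]])
    return np.c_[m[:,:2]@R.T+p[:2],m[:,2]]
def fit(cs,p0,use="kbo"):
    obs=[]
    for c,D in cs:
        for k in use:
            pr=proj(c,W(p0,M[k]))
            for d in D[k]:
                e=np.linalg.norm(pr-d,axis=1);i=e.argmin()
                if e[i]<5: obs.append((c,M[k][i:i+1],d,k))
    r=least_squares(lambda p:np.concatenate([(proj(c,W(p,m))[0]-d) for c,m,d,k in obs]),p0,loss='soft_l1',x_scale=[.01,.01,.05])
    return r.x,np.sqrt(np.mean(r.fun**2)),len(obs)
E
python3 - <<'E'
from fit import *
t=dict(np.load("top0.npz"));s=dict(np.load("scene0.npz"))
a=(t,detect(t,(235,325,212,275)));b=(s,detect(s,(310,430,245,325)))
for D in(a[1],b[1]):print({k:len(v) for k,v in D.items()})
p0=np.array([.568,.137,1.344])
for cs in([a],[b],[a,b]):
    for use in("k","kbo"):
        p,e,n=fit(cs,p0,use);print(use,p.round(4),e.round(2),n)
print(W(p,M["k"]).round(4),W(p,M["o"]).round(4))
print("cams",-np.array(t['R']).T@t['t'],-np.array(s['R']).T@s['t'], t['fx'],s['fx'])
E
```

```text
{'o': 1, 'b': 3, 'k': 3}
{'o': 1, 'b': 5, 'k': 5}
k [0.5688 0.1354 1.3565] 0.09 3
kbo [0.5686 0.1363 1.3446] 0.15 7
k [0.575  0.1346 1.3485] 0.16 5
kbo [0.5732 0.134  1.3519] 0.35 11
k [0.5728 0.134  1.3708] 0.68 8
kbo [0.5713 0.1343 1.3593] 0.65 18
[[0.578  0.051  0.067 ]
 [0.5864 0.0901 0.067 ]
 [0.5948 0.1292 0.067 ]
 [0.6032 0.1683 0.067 ]
 [0.6116 0.2075 0.067 ]] [[0.5728 0.0266 0.049 ]]
cams [ 0.34034999 -0.02924559  1.53826804] [1.42049623 0.44126038 0.71044965] 498.1259639692415 487.2839803486945
```

View pics/topc.png

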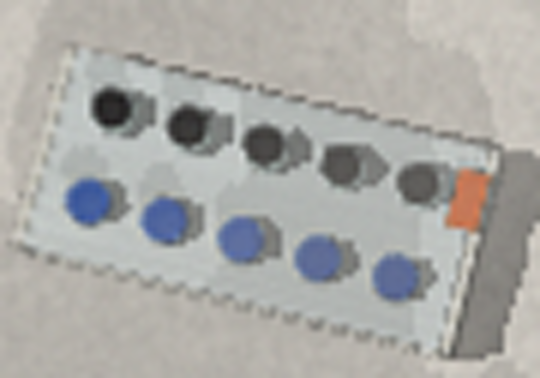

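The crop shows five black stoppers and the orange block at the right end. The two cameras agree to about 5 mm, so I'll use the combined fit. I'll shut the fingers and move towards stopper 1, then compare the tip and stopper in the pictures.

Emit:
arm_command:
  fingers: [1,1,1,1,1,1,1,1]
  travel:
    - [0.04,-0.026,0]
    - [0.08,-0.052,0]
    - [0.12,-0.078,0]
    - [0.16,-0.104,0]
    - [0.2,-0.13,0]
    - [0.23,-0.15,0]
    - [0.26,-0.17,0]
    - [0.28,-0.183,0]
  dr:
    - [0,0,0]
    - [0,0,0]
    - [0,0,0]
    - [0,0,0]
    - [0,0,0]
    - [0,0,0]
    - [0,0,0]
    - [0,0,0]
  squeeze: 10

```text
time: 0.77
tool_pos: [0.3835, -0.2186, 0.2266]
tool_rot: [-3.141, 0.0, 0.364]
contact_force: [-0.5, -1.2, 0.4]
opening: 0.0432
grip_force: 0.0
```

Emit:
arm_command:
  fingers: [1,1,1,1,1,1,1,1]
  travel:
    - [0.03,-0.02,0]
    - [0.07,-0.046,0]
    - [0.11,-0.072,0]
    - [0.15,-0.098,0.01]
    - [0.19,-0.124,0.02]
    - [0.23,-0.15,0.03]
    - [0.26,-0.17,0.04]
    - [0.278,-0.183,0.05]
  dr:
    - [0,0,-6]
    - [0,0,-13]
    - [0,0,-20]
    - [0,0,-27]
    - [0,0,-34]
    - [0,0,-41]
    - [0,0,-48]
    - [0,0,-54]

```text
time: 1.43
tool_pos: [0.5724, 0.0428, 0.1801]
tool_rot: [3.141, -0.0, 1.314]
contact_force: [1.3, -1.5, -0.1]
opening: 0.0007
grip_force: 0.0
```

Emit:
arm_command:
  fingers: [1,1,1,1]
  travel:
    - [0,0,0.025]
    - [0,0,0.05]
    - [0,0,0.05]
    - [0,0,0.05]
  dr:
    - [0,0,-2.7]
    - [0,0,-2.7]
    - [0,0,-2.7]
    - [0,0,-2.7]

```text
time: 1.77
tool_pos: [0.5703, 0.0409, 0.1292]
tool_rot: [-3.138, 0.001, 1.354]
contact_force: [0.0, -0.3, 0.2]
opening: 0.0005
grip_force: 0.0
```

Run:
```python
from fit import *
s=observe();print({k:np.round(s[k],4) for k in('time','tool_pos','tool_rot','contact_force')})
tip=np.array([s['tool_pos']])
ims=[]
for n,b in(("top",(235,335,200,275)),("scene",(290,430,200,305))):
    c=read_camera(n);np.savez(f"{n}1.npz",**c)
    u0,u1,v0,v1=b;k=400/(u1-u0)
    print(n,"tip px",proj(c,tip).round(1),"crop",((proj(c,tip)-[u0,v0])*k).round(0))
    im=cv2.resize(c['color'][v0:v1,u0:u1],None,fx=k,fy=k,interpolation=cv2.INTER_CUBIC)
    q=((proj(c,tip)-[u0,v0]+.5)*k)[0];cv2.circle(im,tuple(int(x) for x in q),3,(0,255,0),-1)
    ims.append(im[:300])
cv2.imwrite("pics/hover.png",np.hstack(ims))
```

```text
{'time': np.float64(1.7667), 'tool_pos': array([0.5703, 0.0409, 0.1292]), 'tool_rot': array([-3.1379e+00,  7.0000e-04,  1.3542e+00]), 'contact_force': array([ 0.0219, -0.2927,  0.2459])}
top tip px [[307.3 240.2]] crop [[289. 161.]]
scene tip px [[335.4 235.1]] crop [[130. 100.]]
```

View pics/hover.png

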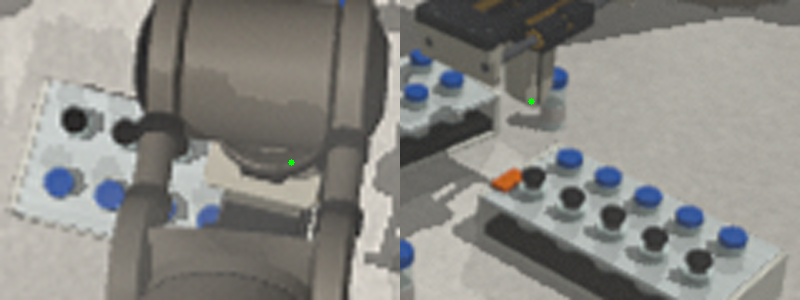

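The scene half of the picture shows the closed tip beside the projected TCP at about (530,100), in line with the row. The top camera is blocked by the arm. I'll use the scene depth on the finger itself to find that camera's bias.

Run:
```python
from fit import *
s=observe();T=s['tool_pos'];a=s['tool_rot'][2]
e=np.array([np.cos(a),np.sin(a)]);f=np.array([-np.sin(a),np.cos(a)])  # along row, across (toward robot side)
c=dict(np.load("scene1.npz"));P=pts(c)
d=P-T;al=d[...,:2]@e;ac=d[...,:2]@f;h=d[...,2]
m=(abs(al)<.04)&(abs(ac)<.05)&(h>-.01)&(h<.06)
for lo in np.arange(-.01,.06,.01):
    k=m&(h>=lo)&(h<lo+.01)
    if k.sum(): print(round(lo,3),k.sum(),"along",np.percentile(al[k],[2,25,50,75,98]).round(4),"across",np.percentile(ac[k],[2,25,50,75,98]).round(4))
v,u=np.where(m);print(u.min(),u.max(),v.min(),v.max())
sub=slice(v.min(),v.max()+4),slice(u.min()-3,u.max()+4)
g=cv2.cvtColor(c['color'],cv2.COLOR_BGR2GRAY)
# predicted corners of the tip rectangle
C=[T+np.r_[x*e+y*f,0] for x in(-.0095,.0095) for y in(-.019,.019)]
print(proj(c,np.array(C)).round(1));print(g[222:246,320:350])
```

```text
-0.01 3 along [0.0023 0.0039 0.0057 0.0069 0.008 ] across [-0.0056 -0.0043 -0.0028 -0.0008  0.0011]
0.0 29 along [-0.0094  0.0069  0.009   0.0098  0.011 ] across [-0.0142 -0.01   -0.0058  0.0025  0.0099]
0.01 56 along [-0.0111 -0.0006  0.0083  0.0096  0.0105] across [-0.0203 -0.018  -0.0144  0.0017  0.0142]
0.02 70 along [-0.0118  0.0015  0.0087  0.0101  0.0116] across [-0.0213 -0.0185 -0.0147  0.0008  0.015 ]
0.03 65 along [-0.011  -0.0006  0.0083  0.0095  0.0109] across [-0.0212 -0.0191 -0.0152  0.0011  0.0139]
0.04 49 along [-0.0046  0.0053  0.0092  0.01    0.011 ] across [-0.0229 -0.0201 -0.015  -0.0038  0.016 ]
0.05 15 along [-0.0071  0.0074  0.0094  0.0103  0.0113] across [-0.0219 -0.0206 -0.0204 -0.0164 -0.0096]
326 344 216 237
[[326.3 236.2]
 [336.9 229.8]
 [332.8 239.3]
 [343.4 232.7]]
[[ 80 100 105 117 124 116 106  99  99  98  98  98  97 103  98  96  94  95
   76  76  94  95  93 104 158 171 169 172 168 169]
 [ 63  90  99 115 128 137 125 104  96  97  97  96  99 101  97  95  98  95
   74  78  91  96  93  95 119 128 149 168 171 168]
 [ 62  87 100 116 127 147 129 102  95  97  9
[... 2006 characters left out ...]
117 124 126 125 124 123
  114  98  96  99 102 113 120 124 125 133 160 169]
 [ 58  69  94 128 141 164 168 139 106 100  98  96  99 101  98  98 100 100
   97  94  97  99 103 113 120 121 126 137 160 168]
 [ 51  51  83 128 144 165 168 128  99  95  97  96  98  97  97 100 101 100
   98  96 101 100 105 112 117 123 132 148 164 169]
 [ 46  51  86 132 145 164 172 158 118 100 102  98  96 101 100  98 101  99
   98 101 103 107 110 116 119 123 141 155 163 166]
 [ 47  48  88 128 139 162 169 170 158 154 153 149 120 138 120 103 101  99
  102 103 102 107 111 116 119 124 144 151 160 165]
 [ 59  72  96 125 141 158 166 166 167 168 168 168 159 165 156 154 153 122
  139 121 107 112 113 117 126 146 152 159 165 166]]
```

Emit:
arm_command:
  fingers: [1,1,1,1,1,1,1]
  travel:
    - [0.006,0.003,0.005]
    - [0.0117,0.0053,0.015]
    - [0.0117,0.0053,0.03]
    - [0.0117,0.0053,0.042]
    - [0.0117,0.0053,0.05]
    - [0.0117,0.0053,0.05]
    - [0.0117,0.0053,0.05]
  dr:
    - [0,0,0]
    - [0,0,0]
    - [0,0,0]
    - [0,0,0]
    - [0,0,0]
    - [0,0,0]
    - [0,0,0]

```text
time: 2.45
tool_pos: [0.5791, 0.0512, 0.0802]
tool_rot: [-3.141, 0.0, 1.354]
contact_force: [0.1, 0.2, 1.1]
opening: 0.0007
grip_force: 0.0
```

Run:
```python
from fit import *
s=observe();print({k:np.round(s[k],4) for k in('time','tool_pos','tool_rot','contact_force')})
tip=np.array([s['tool_pos']])
ims=[]
for n,b in(("top",(235,335,200,275)),("scene",(310,410,230,305))):
    c=read_camera(n);u0,u1,v0,v1=b;k=4
    im=cv2.resize(c['color'][v0:v1,u0:u1],None,fx=k,fy=k,interpolation=cv2.INTER_CUBIC)
    q=((proj(c,tip)-[u0,v0]+.5)*k)[0];cv2.circle(im,tuple(int(x) for x in q),2,(0,255,0),-1);ims.append(im)
cv2.imwrite("pics/h2.png",np.hstack(ims))
```

```text
{'time': np.float64(2.45), 'tool_pos': array([0.5791, 0.0512, 0.0802]), 'tool_rot': array([-3.1414e+00,  1.0000e-04,  1.3543e+00]), 'contact_force': array([0.1155, 0.2207, 1.1366])}
```

View pics/h2.png

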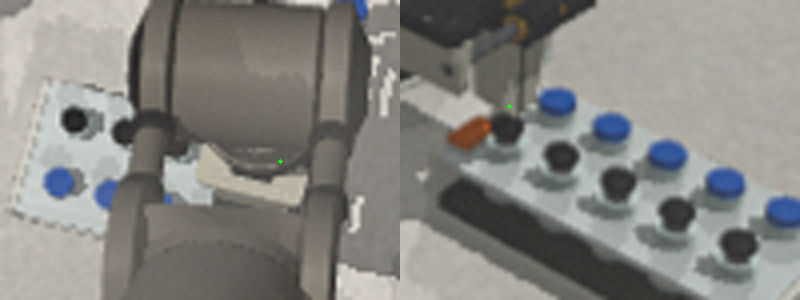

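In the scene half the tip is directly above stopper 1: tip (508,106), head (506,127). I'll press in small steps.

Emit:
arm_command:
  fingers: [1,1,1,1,1,1,1,1]
  travel:
    - [0,0,0.003]
    - [0,0,0.006]
    - [0,0,0.008]
    - [0,0,0.01]
    - [0,0,0.012]
    - [0,0,0.014]
    - [0,0,0.015]
    - [0,0,0.015]
  dr:
    - [0,0,0]
    - [0,0,0]
    - [0,0,0]
    - [0,0,0]
    - [0,0,0]
    - [0,0,0]
    - [0,0,0]
    - [0,0,0]

```text
time: 3.22
tool_pos: [0.579, 0.051, 0.0653]
tool_rot: [3.141, 0.0, 1.354]
contact_force: [-1.0, -0.6, 3.8]
opening: 0.0006
grip_force: 1.8
```

Emit:
arm_command:
  fingers: [1,1,1,1,1,1]
  travel:
    - [0,0,0.0015]
    - [0,0,0.003]
    - [0,0,0.004]
    - [0,0,0.005]
    - [0,0,0.0055]
    - [0,0,0.0055]
  dr:
    - [0,0,0]
    - [0,0,0]
    - [0,0,0]
    - [0,0,0]
    - [0,0,0]
    - [0,0,0]

```text
time: 3.72
tool_pos: [0.5792, 0.051, 0.0605]
tool_rot: [3.141, -0.0, 1.354]
contact_force: [-3.2, -0.7, 10.7]
opening: 0.0006
grip_force: 5.1
```

Force is 10.7 N at z = 60.5 mm, so stopper 1 is home. On to stopper 2.

Emit:
arm_command:
  fingers: [1,1,1,1,1,1,1,1]
  travel:
    - [0,0,-0.008]
    - [0,0,-0.02]
    - [0.008,0,-0.021]
    - [0.022,0,-0.021]
    - [0.034,0,-0.021]
    - [0.04,0,-0.021]
    - [0.04,0,-0.019]
    - [0.04,0,-0.016]
  dr:
    - [0,0,0]
    - [0,0,0]
    - [0,0,0]
    - [0,0,0]
    - [0,0,0]
    - [0,0,0]
    - [0,0,0]
    - [0,0,0]

```text
time: 4.38
tool_pos: [0.5874, 0.091, 0.0751]
tool_rot: [-3.141, 0.0, 1.356]
contact_force: [-0.1, -0.3, 0.1]
opening: 0.0005
grip_force: 0.0
```

Emit:
arm_command:
  fingers: [1,1,1,1,1,1,1,1]
  travel:
    - [0,0,0]
    - [0,0,0.002]
    - [0,0,0.004]
    - [0,0,0.006]
    - [0,0,0.008]
    - [0,0,0.01]
    - [0,0,0.012]
    - [0,0,0.012]
  dr:
    - [0,0,0]
    - [0,0,0]
    - [0,0,0]
    - [0,0,0]
    - [0,0,0]
    - [0,0,0]
    - [0,0,0]
    - [0,0,0]

```text
time: 5.05
tool_pos: [0.5876, 0.0898, 0.0637]
tool_rot: [3.141, 0.0, 1.354]
contact_force: [-0.5, -1.3, 3.4]
opening: 0.0003
grip_force: 1.8
```

Emit:
arm_command:
  fingers: [1,1,1,1,1]
  travel:
    - [0,0,0.001]
    - [0,0,0.002]
    - [0,0,0.003]
    - [0,0,0.004]
    - [0,0,0.004]
  dr:
    - [0,0,0]
    - [0,0,0]
    - [0,0,0]
    - [0,0,0]
    - [0,0,0]

```text
time: 5.47
tool_pos: [0.5878, 0.0899, 0.0605]
tool_rot: [3.141, 0.0, 1.354]
contact_force: [-3.2, -2.0, 10.1]
opening: 0.0007
grip_force: 5.1
```

Emit:
arm_command:
  fingers: [1,1,1,1,1,1,1,1]
  travel:
    - [0,0,-0.008]
    - [0,0,-0.02]
    - [0.008,0,-0.021]
    - [0.022,0,-0.021]
    - [0.034,0,-0.021]
    - [0.04,0,-0.021]
    - [0.04,0,-0.019]
    - [0.04,0,-0.016]
  dr:
    - [0,0,0]
    - [0,0,0]
    - [0,0,0]
    - [0,0,0]
    - [0,0,0]
    - [0,0,0]
    - [0,0,0]
    - [0,0,0]

```text
time: 6.13
tool_pos: [0.596, 0.1301, 0.0751]
tool_rot: [-3.141, 0.0, 1.356]
contact_force: [0.2, 0.4, 0.2]
opening: -0.0
grip_force: 0.0
```

Emit:
arm_command:
  fingers: [1,1,1,1,1,1,1,1]
  travel:
    - [0,0,0]
    - [0,0,0.002]
    - [0,0,0.004]
    - [0,0,0.006]
    - [0,0,0.008]
    - [0,0,0.01]
    - [0,0,0.012]
    - [0,0,0.012]
  dr:
    - [0,0,0]
    - [0,0,0]
    - [0,0,0]
    - [0,0,0]
    - [0,0,0]
    - [0,0,0]
    - [0,0,0]
    - [0,0,0]

```text
time: 6.8
tool_pos: [0.5962, 0.1289, 0.0636]
tool_rot: [3.141, 0.0, 1.354]
contact_force: [-1.4, -2.6, 3.0]
opening: 0.0005
grip_force: 1.8
```

Emit:
arm_command:
  fingers: [1,1,1,1,1]
  travel:
    - [0,0,0.001]
    - [0,0,0.002]
    - [0,0,0.003]
    - [0,0,0.004]
    - [0,0,0.004]
  dr:
    - [0,0,0]
    - [0,0,0]
    - [0,0,0]
    - [0,0,0]
    - [0,0,0]

```text
time: 7.22
tool_pos: [0.5964, 0.129, 0.0605]
tool_rot: [3.141, 0.0, 1.354]
contact_force: [-2.7, -1.6, 10.7]
opening: 0.0003
grip_force: 5.1
```

Stopper 3 is home. Next is stopper 4.

Emit:
arm_command:
  fingers: [1,1,1,1,1,1,1,1]
  travel:
    - [0,0,-0.008]
    - [0,0,-0.02]
    - [0.008,0,-0.021]
    - [0.022,0,-0.021]
    - [0.034,0,-0.021]
    - [0.04,0,-0.021]
    - [0.04,0,-0.019]
    - [0.04,0,-0.016]
  dr:
    - [0,0,0]
    - [0,0,0]
    - [0,0,0]
    - [0,0,0]
    - [0,0,0]
    - [0,0,0]
    - [0,0,0]
    - [0,0,0]

```text
time: 7.88
tool_pos: [0.6045, 0.1691, 0.0751]
tool_rot: [-3.141, 0.0, 1.356]
contact_force: [0.1, -0.2, 0.1]
opening: 0.0005
grip_force: 0.0
```

Emit:
arm_command:
  fingers: [1,1,1,1,1,1,1,1]
  travel:
    - [0,0,0]
    - [0,0,0.002]
    - [0,0,0.004]
    - [0,0,0.006]
    - [0,0,0.008]
    - [0,0,0.01]
    - [0,0,0.012]
    - [0,0,0.012]
  dr:
    - [0,0,0]
    - [0,0,0]
    - [0,0,0]
    - [0,0,0]
    - [0,0,0]
    - [0,0,0]
    - [0,0,0]
    - [0,0,0]

```text
time: 8.55
tool_pos: [0.6048, 0.168, 0.0636]
tool_rot: [3.141, 0.0, 1.354]
contact_force: [-0.5, -1.6, 4.4]
opening: 0.0005
grip_force: 1.8
```

Emit:
arm_command:
  fingers: [1,1,1,1,1]
  travel:
    - [0,0,0.001]
    - [0,0,0.002]
    - [0,0,0.003]
    - [0,0,0.004]
    - [0,0,0.004]
  dr:
    - [0,0,0]
    - [0,0,0]
    - [0,0,0]
    - [0,0,0]
    - [0,0,0]

```text
time: 8.97
tool_pos: [0.605, 0.168, 0.0605]
tool_rot: [3.141, 0.0, 1.354]
contact_force: [-3.3, -3.2, 10.2]
opening: 0.0005
grip_force: 5.0
```

Emit:
arm_command:
  fingers: [1,1,1,1,1,1,1,1]
  travel:
    - [0,0,-0.008]
    - [0,0,-0.02]
    - [0.008,0,-0.021]
    - [0.022,0,-0.021]
    - [0.034,0,-0.021]
    - [0.04,0,-0.021]
    - [0.04,0,-0.019]
    - [0.04,0,-0.016]
  dr:
    - [0,0,0]
    - [0,0,0]
    - [0,0,0]
    - [0,0,0]
    - [0,0,0]
    - [0,0,0]
    - [0,0,0]
    - [0,0,0]

```text
time: 9.63
tool_pos: [0.6131, 0.2082, 0.0751]
tool_rot: [-3.141, 0.0, 1.356]
contact_force: [-0.5, -0.5, 0.2]
opening: 0.0005
grip_force: 0.0
```

Emit:
arm_command:
  fingers: [1,1,1,1,1,1,1,1]
  travel:
    - [0,0,0]
    - [0,0,0.002]
    - [0,0,0.004]
    - [0,0,0.006]
    - [0,0,0.008]
    - [0,0,0.01]
    - [0,0,0.012]
    - [0,0,0.012]
  dr:
    - [0,0,0]
    - [0,0,0]
    - [0,0,0]
    - [0,0,0]
    - [0,0,0]
    - [0,0,0]
    - [0,0,0]
    - [0,0,0]

```text
time: 10.3
tool_pos: [0.6134, 0.207, 0.0637]
tool_rot: [3.141, 0.0, 1.354]
contact_force: [-1.3, -1.4, 4.2]
opening: 0.0008
grip_force: 1.8
```

Emit:
arm_command:
  fingers: [1,1,1,1,1]
  travel:
    - [0,0,0.001]
    - [0,0,0.002]
    - [0,0,0.003]
    - [0,0,0.004]
    - [0,0,0.004]
  dr:
    - [0,0,0]
    - [0,0,0]
    - [0,0,0]
    - [0,0,0]
    - [0,0,0]

```text
time: 10.72
tool_pos: [0.6136, 0.2072, 0.0606]
tool_rot: [3.141, 0.0, 1.354]
contact_force: [-2.4, -3.1, 10.4]
opening: 0.0003
grip_force: 5.0
```

All five presses ended at 10–11 N and z = 60.5 mm. I'll lift a little, staying over the row, and check before drawing away.

Emit:
arm_command:
  fingers: [1,1,1,1]
  travel:
    - [0,0,-0.008]
    - [0,0,-0.02]
    - [0,0,-0.03]
    - [0,0,-0.035]
  dr:
    - [0,0,0]
    - [0,0,0]
    - [0,0,0]
    - [0,0,0]

```text
time: 11.05
tool_pos: [0.6142, 0.2078, 0.0967]
tool_rot: [3.139, -0.001, 1.355]
contact_force: [1.1, -0.7, 0.2]
opening: 0.0004
grip_force: 0.0
```

Run:
```python
from fit import *
c=read_camera("scene");s0=dict(np.load("scene0.npz"))
b=(310,430,245,325)
p0=np.array([.573,.1345,1.352])
D0,D1=detect(s0,b),detect(c,b)
M2={**M}
print(fit([(s0,D0)],p0,"b"),fit([(c,D1)],p0,"b"))
for k in "kbo":
    print(k,[d.round(1).tolist() for d in D0[k]],[d.round(1).tolist() for d in D1[k]])
pa=W(p0,M["k"]);pb=pa.copy();pb[:,2]-=.007;print("7mm down =",(proj(c,pb)-proj(c,pa)).round(1)[:,1])
cv2.imwrite("pics/after.png",np.hstack([cv2.resize(i['color'][240:330,305:435],None,fx=3,fy=3,interpolation=cv2.INTER_CUBIC) for i in(s0,c)]))
```

```text
(array([0.57148533, 0.13380447, 1.35315682]), np.float64(0.06240910591841735), 5) (array([0.57169104, 0.13351545, 1.35047004]), np.float64(0.004209558991258755), 2)
k [[336.3, 261.4], [349.9, 268.4], [364.2, 275.0], [378.9, 282.7], [394.3, 290.6]] [[336.5, 263.1], [349.8, 270.3], [364.0, 276.7], [378.4, 284.2], [393.9, 292.3]]
b [[349.1, 255.2], [362.5, 261.7], [376.6, 268.4], [391.1, 275.3], [406.3, 282.8]] [[349.0, 255.1], [406.1, 282.8]]
o [[327.5, 262.7]] [[327.5, 262.8]]
7mm down = [2.5 2.5 2.5 2.6 2.6]
```

View pics/after.png

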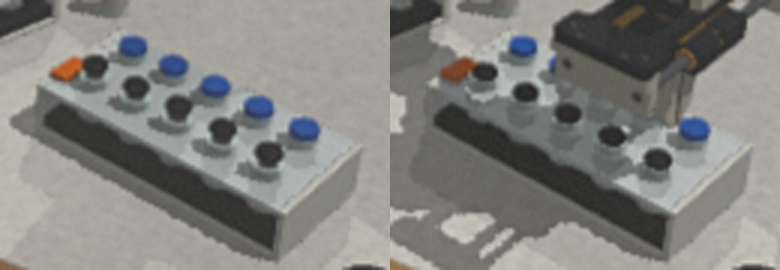

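In the before/after pair all five heads have dropped by the same amount, and the orange block and blue caps haven't moved. Now I'll draw away upward and back.

Emit:
arm_command:
  fingers: [1,1,1,1,1,1,1,1]
  travel:
    - [0,0,-0.02]
    - [0,0,-0.05]
    - [0,0,-0.08]
    - [0,0,-0.11]
    - [0,0,-0.14]
    - [0,0,-0.16]
    - [0,0,-0.17]
    - [0,0,-0.17]
  dr:
    - [0,0,0]
    - [0,0,0]
    - [0,0,0]
    - [0,0,0]
    - [0,0,0]
    - [0,0,0]
    - [0,0,0]
    - [0,0,0]

```text
time: 11.77
tool_pos: [0.6141, 0.2077, 0.2672]
tool_rot: [3.137, -0.002, 1.355]
contact_force: [0.3, 1.1, -0.5]
opening: 0.001
grip_force: 0.0
```

Emit:
arm_command:
  fingers: [1,1,1,1,1,1,1,1]
  travel:
    - [0,-0.02,0]
    - [0,-0.05,0]
    - [0,-0.08,0]
    - [0,-0.11,0]
    - [0,-0.13,0]
    - [0,-0.14,0]
    - [0,-0.14,0]
    - [0,-0.14,0]
  dr:
    - [0,0,0]
    - [0,0,0]
    - [0,0,0]
    - [0,0,0]
    - [0,0,0]
    - [0,0,0]
    - [0,0,0]
    - [0,0,0]

```text
time: 12.43
tool_pos: [0.4769, 0.2374, 0.2641]
tool_rot: [-3.141, 0.001, 1.355]
contact_force: [0.1, 0.1, -0.1]
opening: 0.0004
grip_force: 0.0
```

Run:
```python
from fit import *
s=observe();print(s['time'],np.abs(s['qvel']).max().round(3),s['tool_pos'].round(3))
print(hand_in())
```

```text
12.4333 0.028 [0.477 0.237 0.264]
the job is handed in; nothing more can be done
None
```

I pressed all five stoppers home in order from the orange end, ending at about 10–11 N on each with no visible rack movement, then drew the arm clear and handed the job in at 12.4 s; no verdict was returned.

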